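Tip the soft-close bin lid over and press it onto its catch

TASK

Close the steel bin of sauce cups: from behind, push its open lid just past upright, take your hand out of the way and let the lid swing down by its own weight. It comes to rest a little proud; then press its black pad gently and steadily, with no more force than it takes, until the catch snaps and the lid stays fully shut, and let go. Leave the salt shaker, sauce cup and coffee jar beside the bin where they stand.

Things in the scene. Friction and masses are not known exactly. Their poses are not given: they have to be found in the camera images.
- bin: Open steel bin fixed to the table, 150 (x) x 200 (y) x 110 mm high, two lidded sauce cups inside. Origin: centre of its underside, on the table top. Its +x points from the front (with the catch) to the back (with the hinge), z up.
- lid (a joint): Lid angle, rad: 1.571 upright, 1.92 open against its stop, leaning back (the start). Let fall, it rests 13 to 25 mm proud (0.08 to 0.14) on a weak spring plunger (1.9 N) in the bin's front left corner; snapped shut by the roller catch at the front it reads -0.035 to 0.035. Plunger and catch are each set higher or lower from case to case, so how far to press must be felt.
- lid_hinge (a point): Middle of the hinge pin on the bin's back rim, 79 mm behind and 116 mm above the bin's origin; axes as the bin's, the pin along y. The lid weighs about 0.25 kg, centre of mass 80 mm from the pin; a soft-close damper (0.15 N m s/rad) slows it, so once past upright it swings down by itself in 2 to 4 s. Push it with less than 30 N.
- lid_pad (a point): Centre of the black press pad (32 mm across) on the grey lid's outer face, 128 mm from the pin along the lid, 7 mm out from it. x to the hinge, y along the pin, z out of the lid (up when shut, backward when open). Pressed here it gives at under 2 N, then the catch resists with 5 to 15 N and gives way; a firm stop follows 2 mm on. Over 20 N harms it.
- lid_edge (a point): Middle of the lid's free edge, 160 mm from the pin, half way through its 4 mm plate (214 mm wide). At mid-width a 44 mm tab with the steel keeper goes on to 177 mm. Axes as lid_pad.
- salt: Salt shaker with grey top, 44 mm across, 90 mm high, to the left of the bin. Origin: centre of its underside, z up.
- cup: Translucent lidded sauce cup, 86 x 78 x 59 mm high, right beside the bin. Origin: centre of its underside, z up.
- coffee: Coffee jar with black cap, 68 mm across, 180 mm high, right of the cup. Origin: centre of its underside, z up.

How it is judged:
By the outcome, as a careful person would: the job done as asked, in the order asked, and still so for the second after the job is handed in, with the robot touching nothing.
It also fails if it takes over 66 s, if anything falls off the work surface, if the arm or the gripper's body presses on something with over 40 N, if the wrist force passes 120 N, or if a joint passes its speed limit or range.

ROBOT

A 6-joint arm with a two-finger parallel gripper is mounted at the origin on a cart in front of the work surface, level with it; the furniture and walls round the work are solid. World frame = base frame: x ahead of the robot, y to its left, z up, the work surface at z = 0. Lengths are in m, angles in rad, forces in N, time in s.
With the tool pointing down it reaches from about 0.25 to 0.775 m from the base axis. Payload 4 kg.
Tool frame: the origin (TCP) lies midway between the tips of the shut fingers; the grasp point (between the pads) lies 19 mm behind it; z points along the fingers, y is the line along which they close (so a half turn about z gives the same grasp; the last joint's range is limited). The gripper opens to 94 mm and grips with 3 to 60 N. Pads are 16 mm wide; open, the fingers measure 119 mm over their backs; the gripper's body (75 mm by 177 mm) begins 78 mm behind the grasp point.
Start: joints at [-1.23, 0.087, 1.371, -0, 1.684, -0.103], TCP at [0.236, -0.497, 0.206] pointing down, gripper open.
Joint ranges: [-3.1, 3.1], [-0.76, 2.03], [0.27, 2.55], [-1.08, 4.22], [0.17, 2.65], [-2.57, 2.57]. Speed limits (rad/s): [2.79, 2.79, 3.14, 3.14, 3.14, 3.14].

INTERFACE

Orientations are given as [roll, pitch, yaw] about the fixed x, y, z axes, in that order (R = Rz(yaw) Ry(pitch) Rx(roll)).
In Python, from bench import sensors, eyes, job gives the robot as it stands.
- The arm moves only by the tool arm_command, never from a script. Its argument "series" is a list of rows, each a list of 7 numbers: the opening, from 0 (shut) to 1 (fully open), then the shift along the tool's x, y, z in cm, then the turn, a rotation vector about the tool's x, y, z in rad. In form: [[fingers, dx, dy, dz, wx, wy, wz], ...]. A call has 1 to 20 rows; each row shifts and turns the commanded pose from where the row before left it, along the tool's axes as they then stand; what a row does not reach is not made up. A row lasts 1/10 s, in which the tool goes at most 50 mm and 8.59 degrees, less where a joint would pass 70% of its speed; a pose out of reach is approached as far as the arm can. A call with a gripper value outside its range is refused whole. The fingers move at their own pace and stop on an object; the grip force is fixed at half the most. Time passes only in rows, so rows that do not move let the fingers close. It gives the time, the measured TCP pose, the force and the opening at its end, in the units of the state.
- sensors.get_obs(): the state, without advancing time (a new reading comes with each control period).
- eyes.snapshot(name): name is "scene" or "top"; returns the picture (480x640x3 uint8, blue, green, red); there is no depth.
- eyes.get_calibration(name): a dict with "mtx" (3x3 intrinsics, pixels), "k1" (the pictures are not rectified: a ray, as slopes to the right and down, at radius r is drawn at 1 + k1 r^2 times it, then the intrinsics apply), "R" (3x3) and "t" (3): a world point X has camera coordinates R X + t. Camera axes: x right, y down, z forward; pixel columns grow to the right and rows downward; lengths in m; the calibration is good to about 2 mm. A picture is of the moment at which its call begins. get_calibration takes no time and is no camera call.
- job.close_job(): hands the job in, once; it reports no verdict.
The state is a dict: "time": time; "joint_positions": joint angles; "qvel": joint speeds; "joint_torque": joint torques, N m; "tool_pos": TCP position; "ee_rot": TCP orientation; "wrist_force": force on the tool from outside, world axes, zero at the start; "wrist_torque": the same for the moment, N m; "width": finger opening in m.
Only numpy, scipy, OpenCV 4.12 (cv2) and the standard library are available. Lean on these libraries where they do the work, as an engineer would, in place of code of your own. Each camera call takes 0.05 s, during which the arm holds its last target. There are 200 camera calls.

## Working session

There is one attempt and no reset: what is moved stays moved. The work goes in short steps, Python scripts to look and compute and a tool call to move; the robot and the scene stay as the last step left them, time stands still between calls to the robot, and variables do not carry over. Pictures are saved under pics/ and viewed, on a budget of 10 in all, crops included, one or two more only if the job needs it, and the job is handed in when it is done.

Besides the shell and the picture viewer there is one more tool, called after ">>>" as a command line: name --pt "numbers of a row" for each row, then --argument value for the rest. arm_command: Moves the arm, as the interface text tells. Its arguments: {"type":"object","properties":{"series":{"type":"array","items":{"type":"array","items":{"type":"number"}}}},"required":["series"]}

```bash
mkdir -p pics
cat > h.py <<'E'
import numpy as np, cv2
from bench import sensors, eyes, job
def cal(n):
    c=eyes.get_calibration(n); return np.array(c["mtx"]),c["k1"],np.array(c["R"]),np.array(c["t"])
def proj(n,P):
    K,k,R,t=cal(n); c=np.atleast_2d(P)@R.T+t; s=c[:,:2]/c[:,2:]
    s=s*(1+k*(s**2).sum(1,keepdims=True)); return s@K[:2,:2].T+K[:2,2]
def ray(n,uv):
    K,k,R,t=cal(n); d=(np.array(uv,float)-K[:2,2])/np.array([K[0,0],K[1,1]]); s=d.copy()
    for _ in range(20): s=d/(1+k*(s**2).sum())
    v=R.T@np.array([s[0],s[1],1]); return -R.T@t, v
def onz(n,uv,z):
    o,v=ray(n,uv); return o+v*(z-o[2])/v[2]
E
python3 - <<'E'
from h import *
a=eyes.snapshot("scene");b=eyes.snapshot("top")
cv2.imwrite("pics/s0.png",a);cv2.imwrite("pics/t0.png",b)
for n in("scene","top"):
    K,k,R,t=cal(n);print(n,K.round(1).tolist(),k,(-R.T@t).round(3),R[2].round(3))
print(sensors.get_obs())
E
```

```text
scene [[440.8, 0.0, 318.2], [0.0, 440.8, 239.6], [0.0, 0.0, 1.0]] 0.008993231575548979 [ 1.016 -0.391  0.979] [-0.464  0.214 -0.86 ]
top [[562.6, 0.0, 322.0], [0.0, 562.6, 235.8], [0.0, 0.0, 1.0]] -0.02951184209661153 [ 0.451 -0.177  1.079] [ 0.089 -0.013 -0.996]
{'time': 0.1, 'joint_positions': array([-1.23009375e+00,  8.78738122e-02,  1.37207804e+00, -1.45420863e-05,
        1.68355585e+00, -1.03121035e-01]), 'qvel': array([-0.00015946, -0.00169963, -0.00288259,  0.00016635, -0.00014355,
        0.0014078 ]), 'joint_torque': array([ 1.62256216e-03, -3.41252446e+01, -3.03302193e+01,  7.19248108e-02,
        3.03449691e-02, -9.87960016e-05]), 'tool_pos': array([ 0.23598959, -0.49627509,  0.2044379 ]), 'ee_rot': array([-3.13968629e+00, -1.82756313e-04,  4.43821819e-01]), 'wrist_force': array([ 0.35312839,  0.34994264, -0.25633534]), 'wrist_torque': array([ 0.02371127,  0.08457518, -0.03163838]), 'width': 0.09415749438291868}
```

View pics/s0.png

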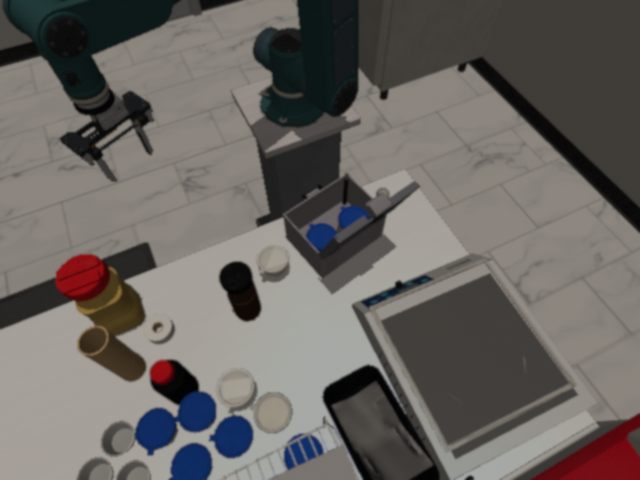

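View pics/t0.png

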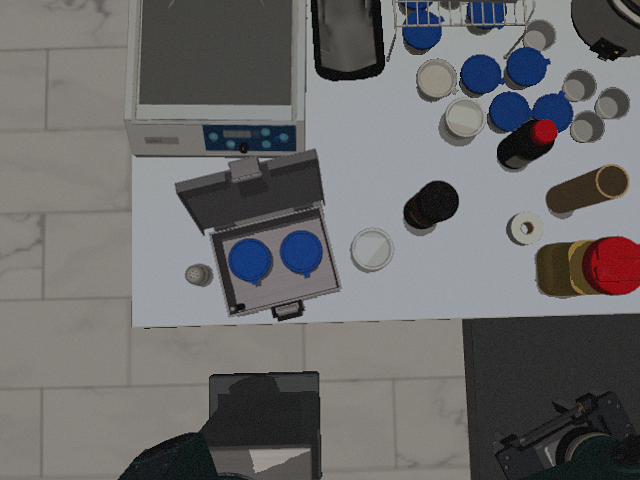

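Top view: the bin is at about (275,262) with its catch toward the robot at (288,310). The lid leans back to its edge at (245,160), and a griddle stands close behind at row 155. The salt shaker is at (198,274), the cup at (372,250) and the coffee jar at (432,203). I'll enlarge both views.

Run:
```python
from h import *
b=cv2.imread("pics/t0.png")[140:330,165:355]
a=cv2.imread("pics/s0.png")[165:315,265:465]
B=cv2.resize(b,(600,600),interpolation=cv2.INTER_CUBIC)
cv2.imwrite("pics/t0c.png",B)
cv2.imwrite("pics/s0c.png",cv2.resize(a,(800,600),interpolation=cv2.INTER_CUBIC))
```

```text
(no output)
```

View pics/t0c.png

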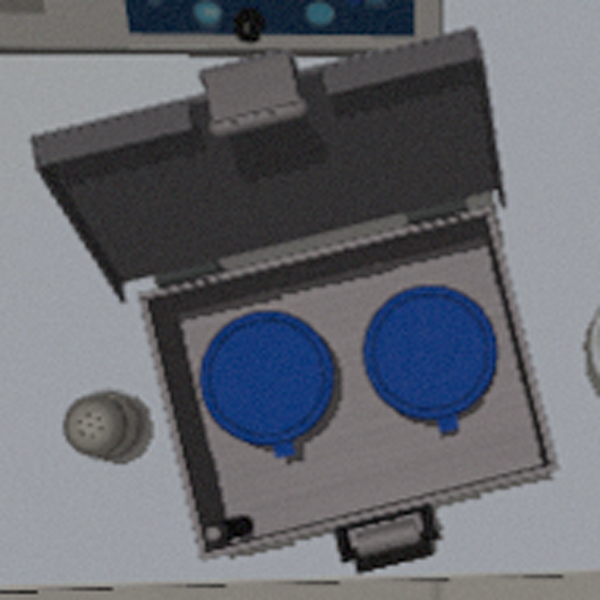

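View pics/s0c.png

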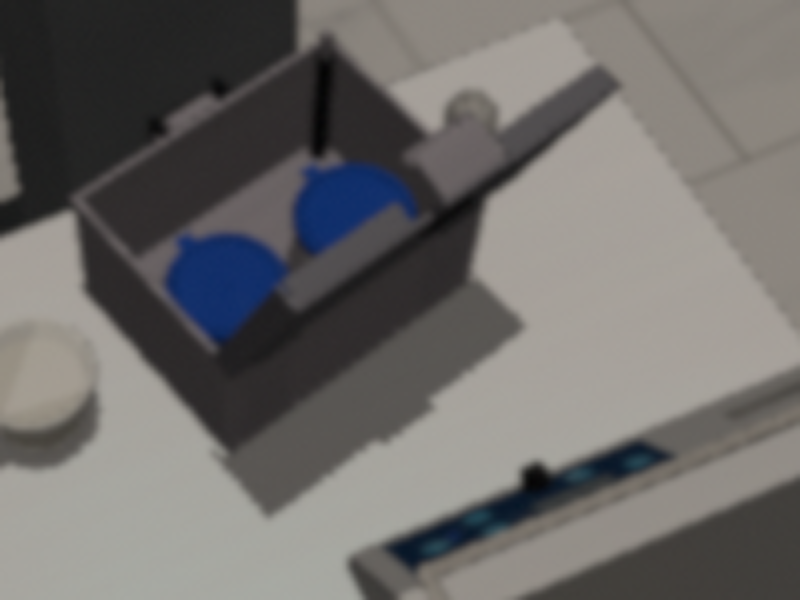

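Run:
```python
from h import *
f=lambda c:(165+c[0]/3.158,140+c[1]/3.158)
C=[onz("top",f(c),.110) for c in [(203,555),(553,468),(145,295),(492,212)]]
C=np.array(C);print(C.round(3))
c=C.mean(0);ax=(C[2]+C[3]-C[0]-C[1])[:2];ay=(C[0]+C[2]-C[1]-C[3])[:2]
yaw=np.arctan2(ax[1],ax[0]);print("c",c,"yaw",yaw,np.arctan2(-ay[0],ay[1]),np.linalg.norm(ax)/2,np.linalg.norm(ay)/2)
print("salt",onz("top",f((93,425)),.09),"cup",onz("top",(372,250),.055),"coffee",onz("top",(437,201),.18))
def tri(u,v):
    o1,d1=ray("top",u);o2,d2=ray("scene",v)
    s=np.linalg.lstsq(np.c_[d1,-d2],o2-o1,rcond=None)[0];return o1+s[0]*d1,o2+s[1]*d2
print("knob",tri((243,148),(399,284)))
# panel left-lower/right-lower front corner of griddle (image right) 
print("gr corner",tri((304,153),(354,305)))
h=lambda c:(265+c[0]/4,165+c[1]/4)
print("tab end corner L,R", tri(f((203,75)),h((407,155))))
for lab,th in(("open",1.92),):
    Rz=np.array([[np.cos(yaw),-np.sin(yaw),0],[np.sin(yaw),np.cos(yaw),0],[0,0,1]])
    o=np.array([c[0],c[1],0]);H=o+Rz@[.079,0,.116]
    d=Rz@[-np.cos(th),0,np.sin(th)]
    print("hinge",H,"edge",H+.16*d,"pad",H+.128*d+.007*(Rz@[np.sin(th),0,np.cos(th)]))
    y=Rz@[0,1,0]
    P=[H+.16*d+.107*y,H+.16*d-.107*y,H+.177*d+.022*y,H+.177*d-.022*y]
    print((proj("top",P)-[165,140])*3.158,P)
```

```text
[[ 0.405 -0.028  0.11 ]
 [ 0.447 -0.219  0.11 ]
 [ 0.547  0.002  0.11 ]
 [ 0.588 -0.189  0.11 ]]
c [ 0.4967219  -0.10855799  0.11      ] yaw 0.20633860189243014 0.21330657040530945 0.1446085641968856 0.1952486047639141
salt [0.47729517 0.03506762 0.09      ] cup [ 0.51440145 -0.28131417  0.055     ] coffee [ 0.58334108 -0.37678245  0.18      ]
knob (array([ 0.70785756, -0.04985593,  0.06313169]), array([ 0.70813349, -0.04920276,  0.06328313]))
gr corner (array([ 0.7008393 , -0.16139334,  0.04162389]), array([ 0.7014226 , -0.15994512,  0.041786  ]))
tab end corner L,R (array([ 0.62633222, -0.05970835,  0.29846916]), array([ 0.61229083, -0.10187638,  0.28898279]))
hinge [ 0.57404612 -0.09237266  0.116     ] edge [ 0.62762881 -0.08115686  0.26634328] pad [ 0.62335027 -0.08205243  0.23387957]
[[ 34.22189579 138.51232409]
 [484.11388522  34.18232766]
 [205.55896372  77.39213227]
 [299.86694837  55.55033429]] [array([0.60570692, 0.02357342, 0.26634328]), array([ 0.64955071, -0.18588713,  0.26634328]), array([ 0.62881467, -0.05843185,  0.28231725]), array([ 0.63782928, -0.1014985 ,  0.28231725])]
```

>>> arm_command --pt "0 0 0 -2.5 0 0 0" --pt "0 0 0 -2.5 0 0 0" --pt "0 3 -0.25 0 0 0 0" --pt "0 3 -0.25 0 0 0 0" --pt "0 3 -0.25 0 0 0 0" --pt "0 3 -0.25 0 0 0 0" --pt "0 3 -0.25 0 0 0 0" --pt "0 3 -0.25 0 0 0 0" --pt "0 3 -0.25 0 0 0 0" --pt "0 3 -0.25 0 0 0 0" --pt "0 3 -0.25 0 0 0 0" --pt "0 3 -0.25 0 0 0 0" --pt "0 3 -0.25 0 0 0 0" --pt "0 3 -0.25 0 0 0 0" --pt "0 3 -0.25 0 0 0 0" --pt "0 3 -0.25 0 0 0 0" --pt "0 3 -0.25 0 0 0 0" --pt "0 3 -0.25 0 0 0 0" --pt "0 3 -0.2 0 0 0 0" --pt "0 0 0 0 0 0 0"

```text
time: 2.1
tool_pos: [0.681, -0.237, 0.2526]
ee_rot: [-3.138, 0.001, 0.448]
wrist_force: [-0.4, -0.5, -0.2]
width: 0.0002
```

>>> arm_command --pt "0 0 0 0 0 0 0.08" --pt "0 0 0 0 0 0 0.08" --pt "0 0.8 0 0 0 0 0.078" --pt "0 0.7 0 0 0 0 0" --pt "0 0 -2 0 0 0 0" --pt "0 0 -2 0 0 0 0" --pt "0 0 -2 0 0 0 0" --pt "0 0 -2 0 0 0 0" --pt "0 0 -2 0 0 0 0" --pt "0 0 -1.85 0 0 0 0" --pt "0 0 0 1.5 0 0 0" --pt "0 0 0 1.5 0 0 0" --pt "0 0 0 0 0 0 0" --pt "0 0 0 0 0 0 0"

```text
time: 3.5
tool_pos: [0.6688, -0.1199, 0.2252]
ee_rot: [-3.141, 0.001, 0.206]
wrist_force: [0.3, 0.5, -0.4]
width: 0.0005
```

Run:
```python
from h import *
a=eyes.snapshot("scene")[120:320,240:480]
b=eyes.snapshot("top")[120:320,130:370]
cv2.imwrite("pics/c1.png",np.hstack([cv2.resize(x,(400,333),interpolation=cv2.INTER_CUBIC) for x in(a,b)]))
o=sensors.get_obs();print(o["tool_pos"],o["ee_rot"],o["wrist_force"],o["joint_positions"])
```

```text
[ 0.66937222 -0.1202858   0.22656214] [ 3.14077593e+00 -1.41193718e-03  2.05803626e-01] [-0.81708682 -0.47987156  0.36317803] [-2.61073410e-01  3.82019421e-01  9.74338135e-01 -9.59735163e-05
  1.78360666e+00  1.10389952e+00]
```

View pics/c1.png

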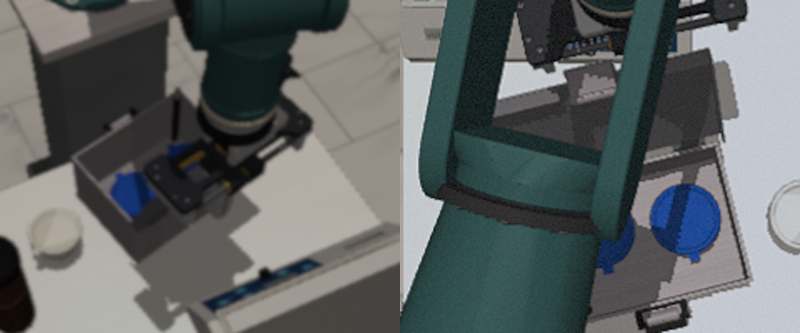

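The hand is behind the lid, with the gripper body above the lid edge, and nothing is touched. Next I push slowly.

>>> arm_command --pt "0 -0.5 0 0 0 0 0" --pt "0 -0.5 0 0 0 0 0" --pt "0 -0.5 0 0 0 0 0" --pt "0 -0.5 0 0 0 0 0" --pt "0 -0.5 0 0 0 0 0" --pt "0 -0.5 0 0 0 0 0" --pt "0 -0.5 0 0 0 0 0"

```text
time: 4.3
tool_pos: [0.6344, -0.1274, 0.2257]
ee_rot: [3.141, -0.0, 0.206]
wrist_force: [1.4, 0.3, 0.7]
width: 0.0005
```

>>> arm_command --pt "0 -0.5 0 0 0 0 0" --pt "0 -0.5 0 0 0 0 0" --pt "0 -0.5 0 0 0 0 0" --pt "0 -0.5 0 0 0 0 0"

```text
time: 4.7
tool_pos: [0.6147, -0.1315, 0.2254]
ee_rot: [-3.142, 0.0, 0.206]
wrist_force: [0.5, 0.3, -0.6]
width: 0.0008
```

>>> arm_command --pt "0 -0.4 0 0 0 0 0" --pt "0 -0.4 0 0 0 0 0" --pt "0 -0.4 0 0 0 0 0" --pt "0 -0.4 0 0 0 0 0" --pt "0 -0.4 0 0 0 0 0" --pt "0 -0.4 0 0 0 0 0"

```text
time: 5.3
tool_pos: [0.5914, -0.1364, 0.2255]
ee_rot: [3.141, -0.0, 0.206]
wrist_force: [0.9, -0.7, 0.2]
width: 0.0002
```

Run:
```python
from h import *
a=eyes.snapshot("scene")[120:320,240:480]
b=eyes.snapshot("top")[120:320,130:370]
cv2.imwrite("pics/c2.png",np.hstack([cv2.resize(x,(400,333),interpolation=cv2.INTER_CUBIC) for x in(a,b)]))
o=sensors.get_obs();print(o["tool_pos"],o["wrist_force"])
```

```text
[ 0.59116311 -0.13643613  0.22558217] [0.01830627 0.3849868  0.92248249]
```

View pics/c2.png

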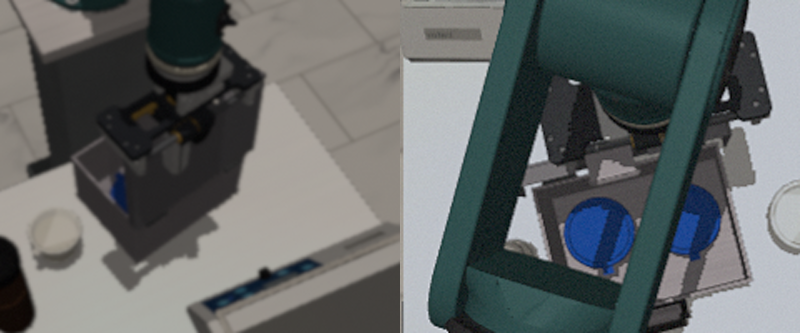

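The lid is standing about upright in front of the fingers. I'll go slightly further.

>>> arm_command --pt "0 -0.3 0 0 0 0 0" --pt "0 -0.3 0 0 0 0 0" --pt "0 -0.3 0 0 0 0 0" --pt "0 -0.2 0 0 0 0 0" --pt "0 0 0 0 0 0 0" --pt "0 0.5 0 0 0 0 0" --pt "0 1 0 0 0 0 0" --pt "0 2 0 0 0 0 0" --pt "0 2 0 0 0 0 0" --pt "0 2 0 0 0 0 0"

```text
time: 6.4
tool_pos: [0.6558, -0.1228, 0.2252]
ee_rot: [3.142, -0.0, 0.206]
wrist_force: [0.1, -0.5, -0.0]
width: 0.0004
```

Run:
```python
from h import *
a=eyes.snapshot("scene")[120:320,240:480]
b=eyes.snapshot("top")[120:320,130:370]
cv2.imwrite("pics/c3.png",np.hstack([cv2.resize(x,(400,333),interpolation=cv2.INTER_CUBIC) for x in(a,b)]))
o=sensors.get_obs();print(o["tool_pos"],o["wrist_force"])
```

```text
[ 0.65635239 -0.12225933  0.22379845] [ 0.53035251 -0.10300226  0.03271927]
```

View pics/c3.png

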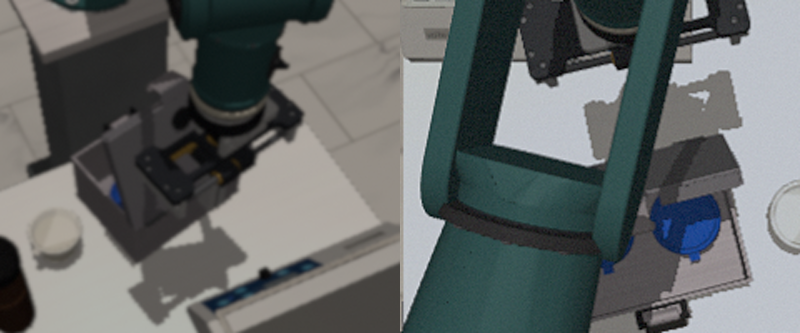

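The lid has tipped forward past upright and is swinging down; the hand is clear. I'll rise and wait.

>>> arm_command --pt "0 0 0 -2 0 0 0" --pt "0 0 0 -2 0 0 0" --pt "0 0 0 -2 0 0 0" --pt "0 0 0 0 0 0 0" --pt "0 0 0 0 0 0 0" --pt "0 0 0 0 0 0 0" --pt "0 0 0 0 0 0 0" --pt "0 0 0 0 0 0 0" --pt "0 0 0 0 0 0 0" --pt "0 0 0 0 0 0 0" --pt "0 0 0 0 0 0 0" --pt "0 0 0 0 0 0 0" --pt "0 0 0 0 0 0 0" --pt "0 0 0 0 0 0 0" --pt "0 0 0 0 0 0 0" --pt "0 0 0 0 0 0 0" --pt "0 0 0 0 0 0 0" --pt "0 0 0 0 0 0 0" --pt "0 0 0 0 0 0 0" --pt "0 0 0 0 0 0 0"

```text
time: 8.5
tool_pos: [0.6543, -0.1232, 0.2855]
ee_rot: [3.142, 0.0, 0.206]
wrist_force: [0.2, 0.4, 1.1]
width: 0.0005
```

>>> arm_command --pt "0 0 0 0 0 0 0" --pt "0 0 0 0 0 0 0" --pt "0 0 0 0 0 0 0" --pt "0 0 0 0 0 0 0" --pt "0 0 0 0 0 0 0" --pt "0 0 0 0 0 0 0" --pt "0 0 0 0 0 0 0" --pt "0 0 0 0 0 0 0" --pt "0 0 0 0 0 0 0" --pt "0 0 0 0 0 0 0" --pt "0 0 0 0 0 0 0" --pt "0 0 0 0 0 0 0" --pt "0 0 0 0 0 0 0" --pt "0 0 0 0 0 0 0" --pt "0 0 0 0 0 0 0" --pt "0 0 0 0 0 0 0" --pt "0 0 0 0 0 0 0" --pt "0 0 0 0 0 0 0" --pt "0 0 0 0 0 0 0" --pt "0 0 0 0 0 0 0"

```text
time: 10.5
tool_pos: [0.6543, -0.1232, 0.2855]
ee_rot: [3.141, 0.0, 0.206]
wrist_force: [0.5, 0.2, 0.6]
width: 0.0006
```

Run:
```python
from h import *
a=eyes.snapshot("scene")[140:290,260:440]
b=eyes.snapshot("top")[170:320,190:370]
cv2.imwrite("pics/c4.png",np.hstack([cv2.resize(x,(400,333),interpolation=cv2.INTER_CUBIC) for x in(a,b)]))
o=sensors.get_obs();print(o["time"],o["tool_pos"],o["wrist_force"])
for z in(.123,.135,.141): print(proj("scene",[.449,-.119,z]),proj("top",[.449,-.119,z]))
```

```text
10.6 [ 0.6543658  -0.12320928  0.28551549] [-0.74513356  0.3618226  -0.02055828]
[[321.60484009 196.42642027]] [[281.5324029  288.53642063]]
[[321.59173718 193.41993459]] [[281.09634264 288.56631751]]
[[321.58508933 191.89431209]] [[280.87412599 288.5815523 ]]
```

View pics/c4.png

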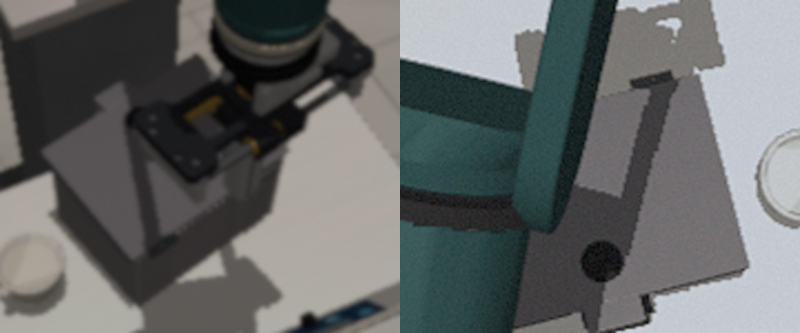

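The lid is down and the pad shows at crop (602,262), which is full-image (281,288), exactly the predicted position. Moving over it.

>>> arm_command --pt "0 -2.5 -0.6 0 0 0 0" --pt "0 -2.5 -0.6 0 0 0 0" --pt "0 -2.5 -0.6 0 0 0 0" --pt "0 -2.5 -0.6 0 0 0 0" --pt "0 -2.5 -0.6 0 0 0 0" --pt "0 -2.5 -0.6 0 0 0 0" --pt "0 -2.5 -0.5 0 0 0 0" --pt "0 -2.5 -0.5 0 0 0 0" --pt "0 0 0 2 0 0 0" --pt "0 0 0 2 0 0 0" --pt "0 0 0 2 0 0 0" --pt "0 0 0 2 0 0 0" --pt "0 0 0 2 0 0 0" --pt "0 0 0 1.5 0 0 0" --pt "0 0 0 0.8 0 0 0" --pt "0 0 0 0 0 0 0" --pt "0 0 0 0 0 0 0" --pt "0 0 0 0 0 0 0"

```text
time: 12.4
tool_pos: [0.4498, -0.1193, 0.1637]
ee_rot: [3.14, -0.002, 0.206]
wrist_force: [0.2, 0.9, -0.2]
width: 0.0004
```

>>> arm_command --pt "0 0 0 0.2 0 0 0" --pt "0 0 0 0.2 0 0 0" --pt "0 0 0 0.2 0 0 0" --pt "0 0 0 0.2 0 0 0" --pt "0 0 0 0.2 0 0 0" --pt "0 0 0 0.2 0 0 0" --pt "0 0 0 0.2 0 0 0" --pt "0 0 0 0.2 0 0 0" --pt "0 0 0 0.2 0 0 0" --pt "0 0 0 0.2 0 0 0"

```text
time: 13.4
tool_pos: [0.4492, -0.1191, 0.1423]
ee_rot: [3.141, 0.0, 0.206]
wrist_force: [0.3, -0.1, 0.4]
width: 0.0004
```

>>> arm_command --pt "0 0 0 0.1 0 0 0" --pt "0 0 0 0.1 0 0 0" --pt "0 0 0 0.1 0 0 0" --pt "0 0 0 0.1 0 0 0" --pt "0 0 0 0.1 0 0 0" --pt "0 0 0 0.1 0 0 0"

```text
time: 14.0
tool_pos: [0.4492, -0.1191, 0.1365]
ee_rot: [3.141, -0.0, 0.206]
wrist_force: [0.2, 0.6, 0.5]
width: 0.0003
```

>>> arm_command --pt "0 0 0 0.05 0 0 0" --pt "0 0 0 0.05 0 0 0" --pt "0 0 0 0.05 0 0 0" --pt "0 0 0 0.05 0 0 0"

```text
time: 14.4
tool_pos: [0.4492, -0.1191, 0.1345]
ee_rot: [3.141, -0.0, 0.206]
wrist_force: [0.9, -0.2, 0.2]
width: 0.0005
```

>>> arm_command --pt "0 0 0 0.05 0 0 0" --pt "0 0 0 0.05 0 0 0" --pt "0 0 0 0.05 0 0 0" --pt "0 0 0 0.05 0 0 0"

```text
time: 14.8
tool_pos: [0.4492, -0.1191, 0.1324]
ee_rot: [3.142, -0.0, 0.206]
wrist_force: [-0.2, 0.8, 1.3]
width: 0.0002
```

>>> arm_command --pt "0 0 0 0.05 0 0 0" --pt "0 0 0 0.05 0 0 0"

```text
time: 15.0
tool_pos: [0.4491, -0.1191, 0.1316]
ee_rot: [3.141, 0.0, 0.206]
wrist_force: [-1.0, -0.9, 2.8]
width: 0.0004
```

>>> arm_command --pt "0 0 0 0.05 0 0 0" --pt "0 0 0 0.05 0 0 0"

```text
time: 15.2
tool_pos: [0.4492, -0.1191, 0.1314]
ee_rot: [3.141, -0.0, 0.206]
wrist_force: [-2.4, 0.8, 6.0]
width: 0.0007
```

>>> arm_command --pt "0 0 0 0.05 0 0 0" --pt "0 0 0 0.05 0 0 0"

```text
time: 15.4
tool_pos: [0.4492, -0.1191, 0.1312]
ee_rot: [3.141, -0.001, 0.206]
wrist_force: [-4.1, 1.3, 10.8]
width: 0.0005
```

>>> arm_command --pt "0 0 0 0.02 0 0 0" --pt "0 0 0 0.02 0 0 0"

```text
time: 15.6
tool_pos: [0.4492, -0.1191, 0.1312]
ee_rot: [3.141, -0.001, 0.206]
wrist_force: [-4.4, 2.1, 11.4]
width: 0.0008
```

>>> arm_command --pt "0 0 0 0.02 0 0 0" --pt "0 0 0 0.02 0 0 0"

```text
time: 15.8
tool_pos: [0.4492, -0.1191, 0.1312]
ee_rot: [3.141, -0.001, 0.206]
wrist_force: [-5.2, 1.8, 12.1]
width: 0.0003
```

>>> arm_command --pt "0 0 0 0.02 0 0 0" --pt "0 0 0 0.02 0 0 0"

```text
time: 16.0
tool_pos: [0.4492, -0.1191, 0.1311]
ee_rot: [3.14, -0.001, 0.206]
wrist_force: [-5.5, 2.0, 13.3]
width: 0.0005
```

>>> arm_command --pt "0 0 0 0.02 0 0 0" --pt "0 0 0 0.02 0 0 0"

```text
time: 16.2
tool_pos: [0.4492, -0.1192, 0.1307]
ee_rot: [3.14, -0.001, 0.206]
wrist_force: [-5.1, 2.5, 11.5]
width: 0.0002
```

>>> arm_command --pt "0 0 0 0.02 0 0 0" --pt "0 0 0 0 0 0 0"

```text
time: 16.4
tool_pos: [0.4491, -0.1192, 0.1301]
ee_rot: [3.141, -0.001, 0.206]
wrist_force: [-4.1, 0.7, 10.4]
width: 0.0005
```

>>> arm_command --pt "0 0 0 0.02 0 0 0" --pt "0 0 0 0 0 0 0"

```text
time: 16.6
tool_pos: [0.4491, -0.1192, 0.1297]
ee_rot: [3.141, -0.001, 0.206]
wrist_force: [-5.0, 0.5, 11.6]
width: 0.0008
```

>>> arm_command --pt "0 0 0 0.02 0 0 0" --pt "0 0 0 0 0 0 0"

```text
time: 16.8
tool_pos: [0.449, -0.1192, 0.1294]
ee_rot: [3.141, -0.0, 0.206]
wrist_force: [-3.8, 1.3, 10.6]
width: -0.0
```

>>> arm_command --pt "0 0 0 0.02 0 0 0" --pt "0 0 0 0.02 0 0 0"

```text
time: 17.0
tool_pos: [0.449, -0.1192, 0.1288]
ee_rot: [3.141, -0.0, 0.206]
wrist_force: [-4.9, 1.0, 9.4]
width: 0.0006
```

>>> arm_command --pt "0 0 0 0.02 0 0 0" --pt "0 0 0 0.02 0 0 0"

```text
time: 17.2
tool_pos: [0.4489, -0.1192, 0.1282]
ee_rot: [3.141, 0.0, 0.206]
wrist_force: [-4.7, 1.2, 8.8]
width: 0.0005
```

>>> arm_command --pt "0 0 0 0.02 0 0 0" --pt "0 0 0 0.02 0 0 0"

```text
time: 17.4
tool_pos: [0.4488, -0.1192, 0.1275]
ee_rot: [3.141, 0.0, 0.206]
wrist_force: [-3.9, 1.3, 7.6]
width: 0.0004
```

>>> arm_command --pt "0 0 0 0.02 0 0 0" --pt "0 0 0 0.02 0 0 0"

```text
time: 17.6
tool_pos: [0.4487, -0.1192, 0.1269]
ee_rot: [3.141, 0.001, 0.206]
wrist_force: [-3.4, 0.9, 6.6]
width: 0.0006
```

>>> arm_command --pt "0 0 0 0.02 0 0 0" --pt "0 0 0 0.02 0 0 0"

```text
time: 17.8
tool_pos: [0.4487, -0.1192, 0.1263]
ee_rot: [3.141, 0.001, 0.206]
wrist_force: [-4.1, 0.6, 4.8]
width: 0.0006
```

>>> arm_command --pt "0 0 0 0.02 0 0 0" --pt "0 0 0 0.02 0 0 0"

```text
time: 18.0
tool_pos: [0.4486, -0.1192, 0.1256]
ee_rot: [3.141, 0.001, 0.206]
wrist_force: [-3.8, -0.5, 4.9]
width: 0.0005
```

>>> arm_command --pt "0 0 0 0.02 0 0 0" --pt "0 0 0 0.02 0 0 0"

```text
time: 18.2
tool_pos: [0.4487, -0.1192, 0.1248]
ee_rot: [3.141, 0.001, 0.206]
wrist_force: [-3.1, -0.6, 4.4]
width: 0.0003
```

>>> arm_command --pt "0 0 0 0.02 0 0 0" --pt "0 0 0 0.02 0 0 0"

```text
time: 18.4
tool_pos: [0.4492, -0.1192, 0.124]
ee_rot: [3.141, 0.0, 0.206]
wrist_force: [-2.4, -0.6, 3.1]
width: 0.0001
```

>>> arm_command --pt "0 0 0 0.02 0 0 0" --pt "0 0 0 0.02 0 0 0"

```text
time: 18.6
tool_pos: [0.4493, -0.1191, 0.1235]
ee_rot: [3.141, -0.0, 0.206]
wrist_force: [-1.0, -1.1, 2.3]
width: 0.0004
```

>>> arm_command --pt "0 0 0 0.02 0 0 0" --pt "0 0 0 0.02 0 0 0"

```text
time: 18.8
tool_pos: [0.4493, -0.1191, 0.1231]
ee_rot: [3.141, -0.0, 0.206]
wrist_force: [-1.1, -1.3, 1.9]
width: 0.0005
```

Run:
```python
from h import *
a=eyes.snapshot("scene")[150:270,270:414]
b=eyes.snapshot("top")[170:320,190:370]
cv2.imwrite("pics/c5.png",np.hstack([cv2.resize(x,(400,333),interpolation=cv2.INTER_CUBIC) for x in(a,b)]))
o=sensors.get_obs();print(o["time"],o["tool_pos"],o["wrist_force"],o["wrist_torque"])
```

```text
18.9 [ 0.44941407 -0.11904258  0.12311879] [-0.20008686 -0.74640218  0.08414093] [-0.07268796  0.11077253  0.03198485]
```

View pics/c5.png

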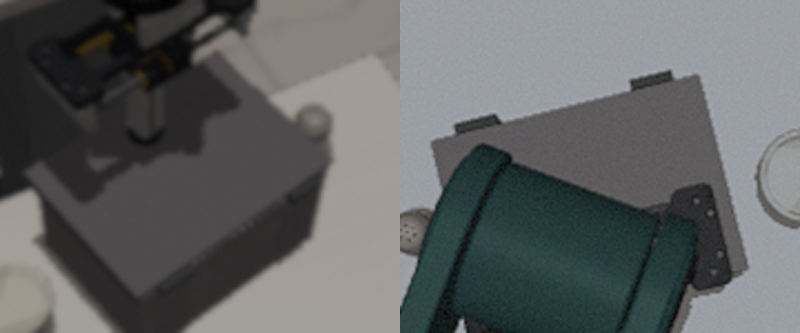

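The lid looks flush or nearly so under the fingertip. I'll feel for the stop gently.

>>> arm_command --pt "0 0 0 0.03 0 0 0" --pt "0 0 0 0.02 0 0 0"

```text
time: 19.1
tool_pos: [0.4494, -0.119, 0.1227]
ee_rot: [3.141, -0.001, 0.206]
wrist_force: [-0.3, 0.1, 1.4]
width: 0.0005
```

>>> arm_command --pt "0 0 0 0.03 0 0 0" --pt "0 0 0 0.02 0 0 0"

```text
time: 19.3
tool_pos: [0.4494, -0.1189, 0.1221]
ee_rot: [-3.141, -0.0, 0.206]
wrist_force: [-0.2, -0.4, 0.3]
width: 0.0006
```

>>> arm_command --pt "0 0 0 0.03 0 0 0" --pt "0 0 0 0.02 0 0 0"

```text
time: 19.5
tool_pos: [0.4493, -0.1189, 0.1219]
ee_rot: [-3.141, -0.0, 0.206]
wrist_force: [0.5, 0.1, 2.8]
width: 0.0002
```

>>> arm_command --pt "0 0 0 0.03 0 0 0" --pt "0 0 0 0.02 0 0 0"

```text
time: 19.7
tool_pos: [0.4494, -0.1189, 0.1218]
ee_rot: [3.141, -0.001, 0.206]
wrist_force: [-0.4, 0.5, 4.0]
width: 0.0002
```

A firm resistance starts at 0.1219, close to the shut height. I'll lift off and see whether the lid stays.

>>> arm_command --pt "0 0 0 -0.3 0 0 0" --pt "0 0 0 -0.5 0 0 0" --pt "0 0 0 -1.5 0 0 0" --pt "0 0 0 -2.5 0 0 0" --pt "0 0 0 -2.5 0 0 0" --pt "0 2.5 0 -2.5 0 0 0" --pt "0 3 0 -2 0 0 0" --pt "0 3 0 0 0 0 0" --pt "0 3 0 0 0 0 0" --pt "0 3 0 0 0 0 0" --pt "0 3 0 0 0 0 0" --pt "0 3 0 0 0 0 0" --pt "0 0 0 0 0 0 0" --pt "0 0 0 0 0 0 0"

```text
time: 21.1
tool_pos: [0.6497, -0.0771, 0.2382]
ee_rot: [-3.141, 0.002, 0.206]
wrist_force: [-0.2, 1.6, -0.4]
width: 0.0003
```

Run:
```python
from h import *
a=eyes.snapshot("scene");b=eyes.snapshot("top");cv2.imwrite("pics/sf.png",a);cv2.imwrite("pics/tf.png",b)
a=a[165:285,265:409];b=b[200:320,210:354]
cv2.imwrite("pics/c6.png",np.hstack([cv2.resize(x,(400,333),interpolation=cv2.INTER_CUBIC) for x in(a,b)]))
o=sensors.get_obs();print(o["time"],o["tool_pos"],o["wrist_force"])
H=np.array([.574,-.0924,.116]);yaw=.21
ex=np.array([np.cos(yaw),np.sin(yaw),0]);ey=np.array([-ex[1],ex[0],0]);ez=np.array([0,0,1.])
for th in(0,.06,.1,.14):
    d=-np.cos(th)*ex+np.sin(th)*ez;n=np.sin(th)*ex+np.cos(th)*ez
    P=[H+.16*d+s*.107*ey+.002*n for s in(1,-1)]+[H+.128*d+.007*n]
    print(th,((proj("scene",P)-[265,165])*2.778).round(0).tolist(),((proj("top",P)-[210,200])*2.778+[400,0]).round(0).tolist())
```

```text
21.2 [ 0.64914413 -0.07741972  0.23959202] [-0.28898385 -0.09529197  0.78261334]
0 [[229.0, 9.0], [35.0, 130.0], [157.0, 87.0]] [[440.0, 339.0], [782.0, 256.0], [599.0, 246.0]]
0.06 [[230.0, 2.0], [34.0, 123.0], [158.0, 82.0]] [[438.0, 339.0], [782.0, 256.0], [598.0, 245.0]]
0.1 [[230.0, -2.0], [34.0, 120.0], [158.0, 79.0]] [[436.0, 339.0], [783.0, 255.0], [597.0, 244.0]]
0.14 [[231.0, -6.0], [34.0, 116.0], [159.0, 76.0]] [[434.0, 338.0], [783.0, 253.0], [596.0, 243.0]]
```

View pics/c6.png

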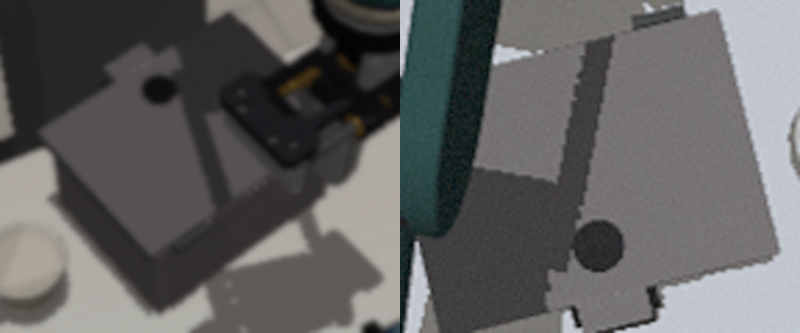

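The pad at crop (159,90) and the front corner at (38,132) match the predictions for angle ≈ 0, which are (157,87) and (35,130). An angle of 0.1 would put both about 10 px higher. As a last check, I'll wait to see that it stays shut and that the neighbouring items haven't moved.

>>> arm_command --pt "0 0 0 -2 0 0 0" --pt "0 0 0 -2 0 0 0" --pt "0 0 0 -2 0 0 0" --pt "0 0 0 0 0 0 0" --pt "0 0 0 0 0 0 0" --pt "0 0 0 0 0 0 0" --pt "0 0 0 0 0 0 0" --pt "0 0 0 0 0 0 0" --pt "0 0 0 0 0 0 0" --pt "0 0 0 0 0 0 0"

```text
time: 22.2
tool_pos: [0.6498, -0.0771, 0.2989]
ee_rot: [-3.141, 0.001, 0.206]
wrist_force: [-1.0, 0.0, 0.1]
width: 0.0006
```

Run:
```python
from h import *
s=eyes.snapshot("scene");t=eyes.snapshot("top")
g=lambda i:cv2.cvtColor(i,cv2.COLOR_BGR2GRAY)
def shift(a,b,x,y,w,h):
    T=g(a)[y:y+h,x:x+w];S=g(b)[y-10:y+h+10,x-10:x+w+10]
    m=cv2.matchTemplate(S,T,cv2.TM_CCOEFF_NORMED);_,v,_,l=cv2.minMaxLoc(m);return l[0]-10,l[1]-10,round(v,3)
sf=cv2.imread("pics/sf.png");s0=cv2.imread("pics/s0.png");t0=cv2.imread("pics/t0.png")
print("pad",shift(sf,s,312,188,22,22),"corner",shift(sf,s,272,203,24,26))
print("cup",shift(t0,t,348,226,48,48),shift(s0,s,256,244,36,38),"coffee",shift(s0,s,216,258,50,66),"salt",shift(t0,t,182,260,32,30))
o=sensors.get_obs();print(o["time"],o["tool_pos"],o["wrist_force"])
```

```text
pad (0, 0, 0.996) corner (0, 0, 1.0)
cup (0, 0, 0.992) (0, 0, 0.986) coffee (0, 0, 1.0) salt (-10, -2, 0.531)
22.3 [ 0.64986204 -0.077118    0.29914429] [ 0.90749612 -0.48580769  0.98246157]
```

```bash
python3 -c "
from bench import job; print(job.close_job())"
```

```text
the job is handed in; nothing more can be done
None
```

I closed the bin lid and handed the job in at about 22 s of the 66 s; the lid was staying shut by itself at my last check.

**Push:** From behind, with shut fingers, I pushed the lid just past upright. The highest force reading was about 1.5 N. I then took the hand back and the lid swung down by itself, coming to rest about 0.11 rad proud.

**Press:** On the black pad, the resistance peaked at about 13 N (vertical), fell away, and a firm stop followed at pad height 0.122 m (angle about -0.01). I pressed to 4 N there, then let go.

**Last checks:**
- **Lid:** The pad and lid corner appear where a shut lid should be, and neither had moved a second later. The robot is clear of everything.
- **Neighbours:** The cup and coffee jar had not moved in the pictures. The final salt shaker check failed because the arm hid it from the top camera. An earlier picture, taken during the press, showed it standing about where it started, and I did not go near it.

**One disagreement:** The pad moved about 9 mm from peak force to the stop, not the 2 mm described. I took the lid staying down against the plunger as proof that the catch had snapped.

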